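# Gauge the pen-stand bores and load the good block on the engraving fixture

### The arm

A 6-joint arm with a two-finger parallel gripper is mounted at the origin on the work surface. World frame = base frame: x ahead of the robot, y to its left, z up, the work surface at z = 0. Lengths are in m, angles in rad, forces in N, time in s.
With the tool pointing down it reaches from about 0.275 to 0.825 m from the base axis. Payload 4.9 kg.
Tool frame: the origin (TCP) lies midway between the tips of the shut fingers; the grasp point (between the pads) lies 19 mm behind it (grip_point_offset is the distance from the TCP to the grasp point, in m); z points along the fingers, x is the direction in which the jaws open and shut, and the axes are right-handed (so a half turn about z gives the same grasp; the last joint's range is limited). The gripper opens to 85 mm and grips with 20 to 120 N. Pads are 22 mm wide; open, the fingers measure 114 mm over their backs; the gripper's body (76 mm by 85 mm) begins 54 mm behind the grasp point. The pads swing forward as they close: fully open they stand 13 mm farther back than shut.
Start: joints at [0.997, 0.326, -0.193, 1.052, 0, 1.437], TCP at [0.234, 0.498, 0.231] pointing down, gripper open.
Joint ranges: [-2.65, 2.65], [-0.97, 1.79], [-1.3, 1.35], [-1.93, 2.1], [-1.47, 1.37], [-3.14, 3.14]. Speed limits (rad/s): [2.57, 2.57, 3.14, 3.14, 3.14, 3.14].

### API

Orientations are given as a rotation vector (axis times angle).
In Python, from cell import * gives the robot as it stands. Calls block until the motion is done:
- movep(position, orientation): joint-space move of the TCP to a pose.
- move_l(position, velocity=0.15, rot=None, until_force=None): straight line of the TCP; rot=None keeps the orientation; velocity is the mean speed in m/s. With until_force (N) it stops when the force on the tool has changed by that much, and returns True; else False.
- set_joints(angles): joint-space move.
- let_go() and grab(newtons=None): open the fingers fully, or close them until they stop; newtons is the grip in N (None keeps the last).
- sleep(seconds).
- ik(position, orientation): joint angles nearest the present ones, or None.
- get_state(): the state.
- grab_frame(name): name is "scene" or "top"; returns a dict with "img" (384x512x3 uint8, red, green, blue), "fx", "fy", "cx", "cy" (pixels), "k1" (the pictures are not rectified: a ray, as slopes to the right and down, at radius r is drawn at 1 + k1 r^2 times it, then the intrinsics apply), "cam_to_world" (4x4, takes a point from camera to world coordinates). Camera axes: x right, y down, z forward; pixel columns grow to the right and rows downward; lengths in m; the calibration is good to about 2 mm. A picture is of the moment at which its call begins. There is no depth.
A pose or a line that the arm cannot do raises MotionError and nothing moves.
- sign_off(): hands the job in, once; it reports no verdict.
Trained networks look in the newest picture that a camera, given by its name, has taken for a name from the list of things; names that differ only in an ending like _2 or _b are one class to them, and where a whole thing is asked for, a point or a joint stands for the part that bears it (a point fixed in the world has none). Each returns a list of dicts, best first, with "score" (0 to 1); they miss things now and then, are a little off and sometimes report something else, mostly with a low value. They report only what shows in the picture. A call takes as long as a camera call. They do not tell look-alikes from the thing itself.
- spot_in(camera, name): "centre" ([column, row] in pixels, amid what is visible of it).
- silhouettes(camera, name): "mask" (384x512 bool, what is visible of it) and "centre" ([column, row] in pixels, amid what is visible of it).
- tip_of(camera, name): "centre" ([column, row] in pixels: a listed point, or the origin of a listed thing).
The state is a dict: "clock": time; "q": joint angles; "joint_velocities": joint speeds; "tau": joint torques, N m; "position": TCP position; "eef_rot": TCP orientation; "contact_force": force on the tool from outside, world axes, zero at the start; "wrist_torque": the same for the moment, N m; "finger_gap": opening from 0.0 (shut) to 1.0 (fully open).
Only numpy, scipy, OpenCV 4.12 (cv2) and the standard library are available. Lean on these libraries where they do the work, as an engineer would, in place of code of your own. Each camera call takes 0.05 s, during which the arm holds its last target. There are 200 camera calls.

### The job

One of the two wooden pen-stand blocks has a bore that was not drilled out to full size: try the red-handled plug gauge in the bores, and find the block that lets the gauge sink right down until its brass collar is at the block's top. Then stand the gauge back in its dark wooden stand, and set that good block squarely on the marked seat of the aluminium fixture so that it rests flat and holds the switch lever down. Leave the other block standing where it is, and do not disturb the tin, tape dispenser or cork paperweight.

Things in the scene. Friction and masses are not known exactly. Their poses are not given: they have to be found in the camera images.
- block_1_center (a point): one of two look-alike pale wood blocks, 60 (x) x 46 (y) x 45 mm high, 150 g, loose, on the table (z = 0). Bore in the top's middle, mouth 19 mm, 2 mm chamfer. Good bore: 19 mm, 38 deep. Bad bore: 14 mm down it steps to 12 mm, the gauge's tip stops about 16 mm deep. Only the gauge tells them apart. Point: block's centre, 22.5 mm below its top; z up
- block_2_center (a point): one of two look-alike pale wood blocks, 60 (x) x 46 (y) x 45 mm high, 150 g, loose, on the table (z = 0). Bore in the top's middle, mouth 19 mm, 2 mm chamfer. Good bore: 19 mm, 38 deep. Bad bore: 14 mm down it steps to 12 mm, the gauge's tip stops about 16 mm deep. Only the gauge tells them apart. Point: block's centre, 22.5 mm below its top; z up
- gauge_grip (a point): plug gauge, 96 mm long, 120 g, standing pin down in its stand: steel pin 16 mm across, 30 long, its last 5 mm tapered to 9; brass collar 32 mm across, 6 thick; red square handle 22 x 22 x 60 mm. Point: the handle's centre, 66 mm above the pin's tip, 36 mm above the collar's underside; x and y across the handle's flats, z up along it
- gauge_tip (a point): the lower end of the gauge's pin, on its axis; z up along the gauge
- stand_top (a point): fixed dark wooden gauge stand, 64 x 64 x 40 mm high, with a loose hole 24 mm across and 36 mm deep in the middle of its top. Point: the centre of the hole's mouth, 40 mm above the table. The gauge's collar rests on this top, pin in the hole
- seat (a point): fixed aluminium fixture: bed 130 (x) x 100 (y) x 10 mm high, with a lever slot and four red corner marks around the block's seat. Point: the middle of the seat on the bed's top, where the middle of the block's underside goes, the block's 60 mm length along x (either way round); z up. A black switch housing, 30 mm high above the table, stands 52 to 76 mm off in +x
- switch_lever (a joint): steel switch lever with an orange roller, hinged 55 mm in +x from the seat point, pointing to -x. 0 = free, roller's top about 16 mm above the bed and 7 mm in +x of the seat point; about 0.32 rad with a block flat on the bed over it; pressed above 0.26. A weak spring (0.2 to 0.3 N at the roller) raises it: the block's weight holds it down
- tin: bystander: round white tin with a red lid, 94 mm across, 66 mm high, origin at the middle of its underside
- dispenser: bystander: blue tape dispenser, 60 (x) x 150 (y) x 96 mm high, origin at the middle of its underside
- paperweight: bystander: round brown cork paperweight, 68 mm across, 60 mm high, origin at the middle of its underside
Things that resemble listed ones, but are neither listed nor needed, are in the scene too. Several things look just like the part that bears stand_top: the one meant starts farthest from the robot's base. Leave any pink look-alike of the part that bears gauge_grip alone.

How it is judged:
By the outcome, as a careful person would: the job done as asked, in the order asked, and still so for the second after the job is handed in, with the robot touching nothing.
It also fails if it takes over 64 s, if anything falls off the work surface, if the arm or the gripper's body presses on something with over 40 N, if the wrist force passes 120 N, or if a joint passes its speed limit or range.

## Working session

There is one attempt and no reset: what is moved stays moved. The work goes in short steps, each a Python script; the robot and the scene stay as the last script left them, time stands still between calls to the robot, and variables do not carry over. Pictures are saved under pics/ and viewed, on a budget of 10 in all, crops included, one or two more only if the job needs it, and the job is handed in when it is done.

```bash
ls; mkdir -p pics; cat > h.py <<'E'
from cell import *
import numpy as np, cv2
def ray(f,px):
    K=np.array([[f["fx"],0,f["cx"]],[0,f["fy"],f["cy"]],[0,0,1.]])
    u=cv2.undistortPoints(np.array([[px]],float),K,np.array([f["k1"],0,0,0,0.]))[0,0]
    T=np.array(f["cam_to_world"]); return T[:3,3],T[:3,:3]@np.array([u[0],u[1],1.])
def atz(f,px,z):
    o,d=ray(f,px); return o+d*(z-o[2])/d[2]
def tri(f1,p1,f2,p2):
    o1,d1=ray(f1,p1);o2,d2=ray(f2,p2)
    s=np.linalg.lstsq(np.c_[d1,-d2],o2-o1,rcond=None)[0]
    a=o1+s[0]*d1;b=o2+s[1]*d2; return (a+b)/2,np.linalg.norm(a-b)
def proj(f,p):
    T=np.linalg.inv(np.array(f["cam_to_world"])); c=T[:3,:3]@np.array(p)+T[:3,3]
    u=c[:2]/c[2]; u=u*(1+f["k1"]*(u@u)); return np.array([f["fx"]*u[0]+f["cx"],f["fy"]*u[1]+f["cy"]])
E
python3 - <<'E'
from h import *
Z=dict(block_1_center=.0225,gauge_grip=.076,gauge_tip=.01,stand_top=.04,seat=.01,tin=0,dispenser=0,paperweight=0)
for c in("scene","top"):
    f=grab_frame(c); cv2.imwrite(f"pics/{c}0.png",f["img"][:,:,::-1])
    print(c,f["k1"],np.round(f["cam_to_world"],3).tolist())
    for n,z in Z.items():
        for d in tip_of(c,n): print(n,round(d["score"],2),np.round(d["centre"],1),np.round(atz(f,d["centre"],z),4))
print(get_state())
E
```

```text
pics
scene 0.04557983534590565 [[-0.582, 0.601, -0.547, 1.391], [0.813, 0.423, -0.401, 0.589], [-0.01, -0.678, -0.735, 1.172], [0.0, 0.0, 0.0, 1.0]]
block_1_center 0.74 [296.5 194.2] [0.4874 0.1089 0.0225]
gauge_grip 0.53 [195.6 125.1] [ 0.4601 -0.3151  0.076 ]
gauge_grip 0.53 [163.3 134.3] [ 0.5582 -0.3733  0.076 ]
gauge_tip 0.66 [198.1 141.7] [ 0.4672 -0.3057  0.01  ]
gauge_tip 0.59 [169. 149.] [ 0.5532 -0.3639  0.01  ]
stand_top 0.88 [216.  114.6] [ 0.3431 -0.3217  0.04  ]
stand_top 0.76 [237.2 131.2] [ 0.3716 -0.2059  0.04  ]
seat 0.94 [356.7 226.5] [0.4838 0.3162 0.01  ]
tin 0.92 [175.8 217.3] [ 0.761  -0.1515  0.    ]
dispenser 0.91 [245.5 267.6] [0.7844 0.1277 0.    ]
paperweight 0.75 [135.8 169.1] [ 0.6826 -0.3971  0.    ]
top 0.01689621333706581 [[-0.048, -0.977, 0.209, 0.385], [-0.999, 0.046, -0.015, -0.004], [0.005, -0.21, -0.978, 0.904], [0.0, 0.0, 0.0, 1.0]]
block_1_center 0.78 [207.1 227.1] [0.4891 0.0995 0.0225]
gauge_grip 0.76 [403.7 193.7] [ 0.5393 -0.3679  0.076 ]
gauge_grip 0.57 [383.  231.6] [ 0.4534 -0.3086  0.076 ]
gauge_tip 0.66 [393.3 198.3] [ 0.541  -0.3692  
[... 389 characters left out ...]
.2 139.4] [ 0.7009 -0.3803  0.    ]
{'clock': 0.9, 'q': array([ 9.96775210e-01,  3.26165296e-01, -1.92587577e-01,  1.05202759e+00,
       -2.04230540e-05,  1.43658589e+00]), 'joint_velocities': array([-0.00063919,  0.00097222,  0.00269514,  0.00116853, -0.00180631,
        0.00205332]), 'tau': array([ 6.25665853e-04, -4.43314219e+01,  2.62760603e+01,  8.62629677e-04,
       -1.94944814e-04, -6.99895224e-06]), 'position': array([0.23418058, 0.49766927, 0.23130448]), 'eef_rot': array([2.65251400e+00, 1.68335944e+00, 3.60524262e-05]), 'contact_force': array([-0.75336612,  0.04416625,  0.44226773]), 'wrist_torque': array([-0.05798886,  0.00490123, -0.00985073]), 'finger_gap': 1.0017404832653725}
```

View pics/scene0.png

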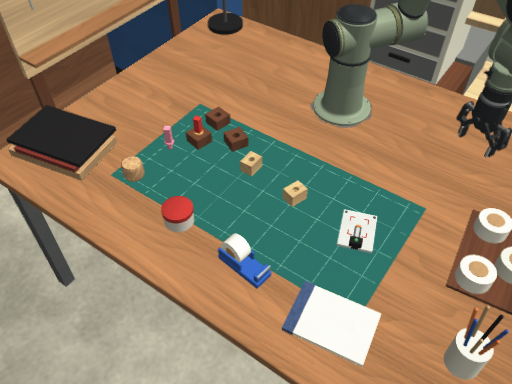

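View pics/top0.png

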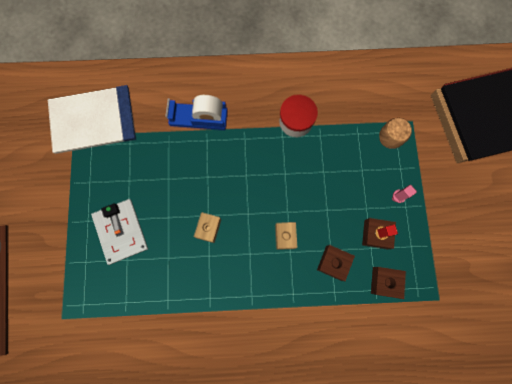

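The scene view shows the real red gauge at about (198,125), standing in a dark stand at (199,138), with look-alike stands at (218,117) and (236,138) and a pink gauge at (168,137). The blocks are at (251,163) and (295,193), and the fixture is at (357,230).
In the top view the gauge stand is at (381,233) and the empty stands are at (337,263) and (389,283). The one farthest from the base is the one holding the gauge (r≈0.55, against 0.47 and 0.43). Next I fit poses from the silhouettes.

```bash
cat > fit.py <<'E'
from h import *
from scipy.optimize import minimize
def sil(f,pts,S=4):
    m=np.zeros((384*S,512*S),np.uint8)
    p=np.array([(proj(f,q)+.5)*S-.5 for q in pts]); h=cv2.convexHull(np.round(p).astype(np.int32))
    cv2.fillConvexPoly(m,h,1); return cv2.resize(m.astype(np.float32),(512,384),interpolation=cv2.INTER_AREA)
def box(x,y,yaw,L,W,z0,z1):
    c,s=np.cos(yaw),np.sin(yaw)
    return [(x+c*a*L/2-s*b*W/2,y+s*a*L/2+c*b*W/2,z) for a in(-1,1) for b in(-1,1) for z in(z0,z1)]
def cost(v,fm,dims):
    e=0
    for f,m in fm:
        r=sil(f,box(*v,*dims)); e+=1-np.minimum(r,m).sum()/np.maximum(r,m).sum()
    return e/len(fm)
def fit(fm,dims,xy,yaws=(0,.4,.8,1.2,-.4)):
    best=None
    for y in yaws:
        r=minimize(cost,[*xy,y],args=(fm,dims),method="Nelder-Mead",options=dict(initial_simplex=np.array([[*xy,y],[xy[0]+.008,xy[1],y],[xy[0],xy[1]+.008,y],[*xy,y+.2]]),xatol=2e-4,fatol=1e-4))
        if best is None or r.fun<best.fun: best=r
    return best.x,best.fun
def hull(m):
    h=cv2.convexHull(np.argwhere(m)[:,::-1].astype(np.int32)); o=np.zeros(m.shape,np.uint8); cv2.fillConvexPoly(o,h,1); return o.astype(np.float32)
E
cat > m1.py <<'E'
from fit import *
F={};M={}
for c in("scene","top"):
    F[c]=grab_frame(c)
    for n in("block_1_center","stand_top","gauge_grip"):
        M[c,n]=[(d["score"],d["centre"],d["mask"]) for d in silhouettes(c,n)]
        for s,ce,m in M[c,n]: print(c,n,round(s,2),np.round(ce,0),m.sum())
    # fixture bed: whitish pixels near
    hsv=cv2.cvtColor(F[c]["img"],cv2.COLOR_RGB2HSV); w=((hsv[...,1]<60)&(hsv[...,2]>120)).astype(np.uint8)
    _,lab,st,ce=cv2.connectedComponentsWithStats(w); t=proj(F[c],(.475,.316,.01))
    i=1+np.argmin(np.linalg.norm(ce[1:]-t,axis=1)+1000*(st[1:,4]<150)); M[c,"bed"]=hull(lab==i); print(c,"bed",st[i])
def pick(c,n,p):
    t=proj(F[c],p); a=[x for x in M[c,n] if np.linalg.norm(x[1]-t)<12]
    return a[0][2].astype(np.float32) if a else None
for nm,n,p,d in(("blkA","block_1_center",(.489,.104,.0225),(.06,.046,0,.045)),("blkB","block_1_center",(.461,-.085,.0225),(.06,.046,0,.045)),("stand2","stand_top",(.38,-.203,.02),(.064,.064,0,.04)),("bed","bed",(.475,.316,.01),(.13,.1,0,.01))):
    ms={c:(M[c,"bed"] if n=="bed" else pick(c,n,p)) for c in F}; fm=[(F[c],m) for c,m in ms.items() if m is not None]
    for g in ([x] for x in fm): print(nm,"1cam",*[np.round(q,4) for q in fit(g,d,p[:2])])
    if len(fm)==2: print(nm,"both",*[np.round(q,4) for q in fit(fm,d,p[:2])])
I=F["top"]["img"]
def crop(x,y,r=24): return cv2.resize(I[y-r:y+r,x-r:x+r],(300,300),interpolation=cv2.INTER_CUBIC)
J=F["scene"]["img"]; g=cv2.resize(J[105:153,175:223],(300,300),interpolation=cv2.INTER_CUBIC)
o=np.vstack([np.hstack([crop(207,227),crop(287,236)]),np.hstack([crop(383,232),g])]); cv2.imwrite("pics/crop1.png",o[:,:,::-1])
E
python3 m1.py
```

```text
scene block_1_center 0.55 [297. 193.] 433
scene stand_top 0.77 [236. 139.] 402
scene stand_top 0.64 [220. 117.] 399
scene stand_top 0.57 [201. 144.] 334
scene gauge_grip 0.77 [163. 140.] 189
scene gauge_grip 0.42 [196. 125.] 163
scene bed [ 337  209   40   44 1092]
top block_1_center 0.94 [207. 228.] 552
top stand_top 0.83 [336. 266.] 827
top stand_top 0.68 [388. 282.] 901
top stand_top 0.64 [376. 234.] 651
top gauge_grip 0.81 [402. 194.] 218
top gauge_grip 0.8 [384. 234.] 270
top bed [  91  199   56   66 1916]
blkA 1cam [ 0.487   0.1032 -0.2933] 0.0579
blkA 1cam [ 0.4871  0.0978 -0.3293] 0.0458
blkA both [ 0.4863  0.0988 -0.3002] 0.1019
stand2 1cam [ 0.3871 -0.1987  1.0542] 0.0919
stand2 1cam [ 0.3884 -0.2056  1.1208] 0.059
stand2 both [ 0.3877 -0.2036  1.1157] 0.1224
bed 1cam [0.4909 0.3213 0.3416] 0.049
bed 1cam [0.4934 0.3205 0.3484] 0.051
bed both [0.4915 0.3203 0.3465] 0.0529
```

View pics/crop1.png

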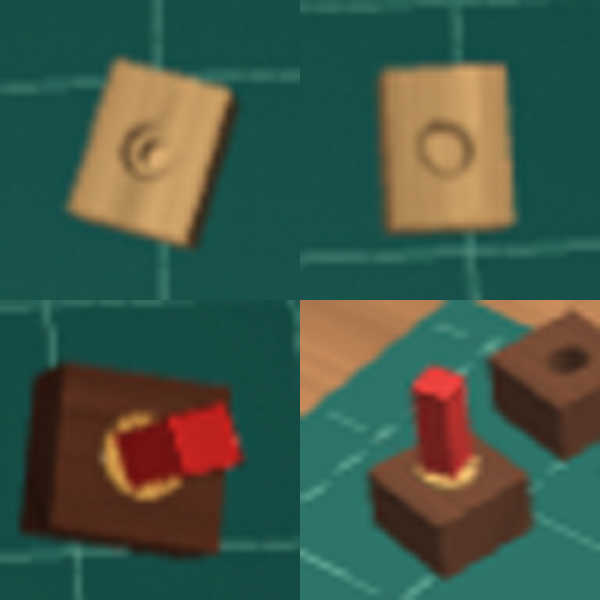

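Crops, clockwise from top left: block A (bore about (207,227)), block B (bore about (287,236)), the scene crop and the top crop of the red gauge, upright in the dark stand with its brass collar on the top. I'll re-fit with colour masks and get the seat from the red marks.

```bash
cat > m2.py <<'E'
from fit import *
F={c:grab_frame(c) for c in("scene","top")}
H={c:cv2.cvtColor(F[c]["img"],cv2.COLOR_RGB2HSV).astype(int) for c in F}
def near(m,t,r):
    yy,xx=np.mgrid[:384,:512]; m=(m&((xx-t[0])**2+(yy-t[1])**2<r*r)).astype(np.uint8)
    _,lab,st,_=cv2.connectedComponentsWithStats(m); return (lab==1+np.argmax(st[1:,4]))
def run(nm,p,d,maskf,r=32,yaws=(0,.4,.8,1.2,-.4)):
    fm=[]
    for c in F:
        m=near(maskf(H[c]),proj(F[c],p),r); fm.append((F[c],hull(m)))
    o=[fit([g],d,p[:2],yaws) for g in fm]+[fit(fm,d,p[:2],yaws)]
    print(nm,[int(m.sum()) for _,m in fm],*[(np.round(a,4).tolist(),round(b,3)) for a,b in o])
wood=lambda h:((h[...,0]<35))&(h[...,1]>40)
red=lambda h:((h[...,0]<6)|(h[...,0]>172))&(h[...,1]>170)&(h[...,2]>90)
run("blkA",(.487,.100,.0225),(.06,.046,0,.045),wood)
run("blkB",(.461,-.085,.0225),(.06,.046,0,.045),wood)
run("stand2",(.3875,-.203,.02),(.064,.064,0,.04),wood)
run("handle",(.456,-.312,.076),(.022,.022,.046,.106),red,25)
for c in F: # seat marks
    h=H[c]; m=(((h[...,0]<8)|(h[...,0]>170))&(h[...,1]>90)&(h[...,2]>110)); t=proj(F[c],(.48,.316,.01))
    P=np.array([atz(F[c],(x,y),.01)[:2] for y,x in np.argwhere(m) if np.hypot(x-t[0],y-t[1])<28])
    a=.3465; L=(P-[.4915,.3203])@np.array([[np.cos(a),-np.sin(a)],[np.sin(a),np.cos(a)]])
    print(c,len(P),"local x",np.round(np.sort(L[:,0])*1e3).astype(int).tolist(),"y",np.round(np.sort(L[:,1])*1e3).astype(int).tolist())
    print("marks bbox",L.min(0),L.max(0))
I=F["top"]["img"]; J=F["scene"]["img"]
z=lambda I,x,y,r=30:cv2.resize(I[y-r:y+r,x-r:x+r],(400,400),interpolation=cv2.INTER_CUBIC)
cv2.imwrite("pics/crop2.png",np.hstack([z(I,119,232,34),z(J,357,230)])[:,:,::-1])
E
python3 m2.py
```

```text
blkA [449, 582] ([0.4867, 0.102, -0.3459], np.float64(0.045)) ([0.4885, 0.0989, -0.3144], np.float64(0.05)) ([0.4872, 0.1005, -0.3427], np.float64(0.076))
blkB [390, 550] ([0.4577, -0.0867, 0.0093], np.float64(0.046)) ([0.4599, -0.0909, -0.0525], np.float64(0.029)) ([0.4586, -0.0899, -0.0124], np.float64(0.096))
stand2 [1156, 876] ([0.2936, -0.2351, 2.9954], np.float64(0.625)) ([0.3898, -0.2053, 1.1075], np.float64(0.034)) ([0.3898, -0.2055, -0.4666], np.float64(0.5))
handle [130, 193] ([0.4532, -0.3129, 0.3769], np.float64(0.158)) ([0.4546, -0.3177, 0.1211], np.float64(0.135)) ([0.4535, -0.3158, 0.1463], np.float64(0.191))
scene 26 local x [-45, -44, -44, -44, -43, -42, -39, -38, -36, -34, -32, -31, 8, 11, 12, 15, 15, 19, 19, 22, 22, 23, 23, 23, 24, 24] y [-26, -25, -25, -25, -24, -24, -24, -23, -23, -20, -16, -14, -14, 18, 19, 22, 24, 27, 28, 28, 28, 28, 29, 29, 29, 29]
marks bbox [-0.04478591 -0.02582201] [0.02414473 0.02928136]
top 47 local x [-44, -44, -44, -44, -43, -43, -43, -43, -42, -42, -42, -41, -39, -38, -37, -36, -35, -34, -33, -32, -30, -29, 10, 10, 13, 13, 14, 15, 16, 18, 18, 21, 21, 22, 22, 23, 23, 23, 23, 24, 24, 24, 24, 25, 25, 25, 26] y [-29, -29, -29, -29, -28, -28, -28, -28, -27, -27, -27, -27, -26, -26, -25, -24, -23, -22, -21, -20, -19, 14, 15, 15, 16, 18, 19, 20, 21, 22, 23, 24, 24, 24, 24, 24, 24, 24, 25, 25, 25, 25, 26, 26, 26, 26, 27]
marks bbox [-0.04444425 -0.02879948] [0.02552686 0.02664767]
```

View pics/crop2.png

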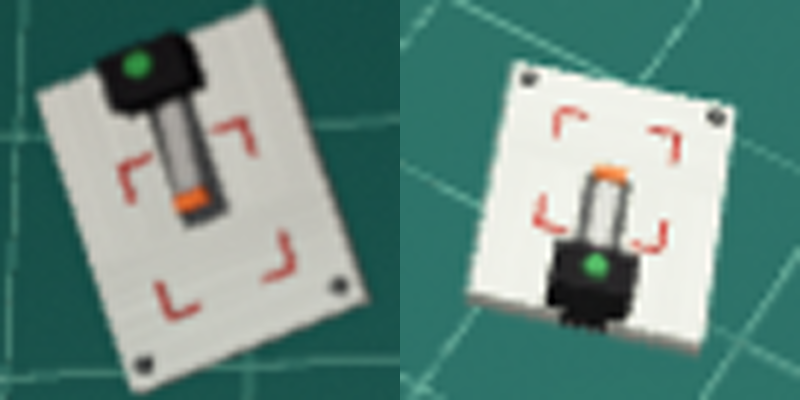

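The crop shows four red marks around the seat with the orange roller inside, at top (194,200). The marks are centred about 10 mm to −x of the bed centre, so the seat is about (.482,.317) with yaw .35, which agrees with the network. Now I pick up the gauge.

```bash
cat >> h.py <<'E'
from scipy.spatial.transform import Rotation as Rn
def down(th):
    c,s=np.cos(th),np.sin(th); return Rn.from_matrix(np.array([[c,s,0],[s,-c,0],[0,0,-1.]])).as_rotvec()
def best(p,th): # smallest |q6| of the two half-turns
    o=[(abs(q[5]),k,q) for k in(th,th+np.pi) if (q:=ik(p,down(k))) is not None]
    return min(o,key=lambda a:a[0])[1]
def st(t=""):
    s=get_state(); print(t,round(s["clock"],2),"pos",np.round(s["position"],4),"F",np.round(s["contact_force"],1),"gap",round(s["finger_gap"],3),"q6",round(s["q"][5],2)); return s
E
python3 - <<'E'
from h import *
g=np.array([.454,-.3155]); th=best([*g,.17],.2+np.pi/2); print(th)
movep([*g,.17],down(th)); st()
move_l([*g,.057],.12); st("low")
grab(35); s=st("grip")
move_l([*g,.12],.12); st("up")
f=grab_frame("top"); f2=grab_frame("scene")
z=lambda I,x,y,r=36:cv2.resize(I[y-r:y+r,x-r:x+r],(400,400),interpolation=cv2.INTER_CUBIC)
a=proj(f,[*g,.1]).astype(int); b=proj(f2,[*g,.1]).astype(int)
cv2.imwrite("pics/g1.png",np.hstack([z(f["img"],*a),z(f2["img"],*b)])[:,:,::-1])
E
```

```text
1.7707963267948965
 4.37 pos [ 0.4543 -0.3149  0.17  ] F [-0.1  0.4  0.6] gap 1.0 q6 -0.94
low 5.46 pos [ 0.4545 -0.3159  0.0577] F [-0.5 -0.6  0.6] gap 1.0 q6 -0.94
grip 6.05 pos [ 0.4541 -0.3156  0.0572] F [-0.8  0.7  2.3] gap 0.253 q6 -0.94
up 6.72 pos [ 0.4536 -0.3152  0.1195] F [ 0.3 -0.8 -1. ] gap 0.254 q6 -0.94
```

View pics/g1.png

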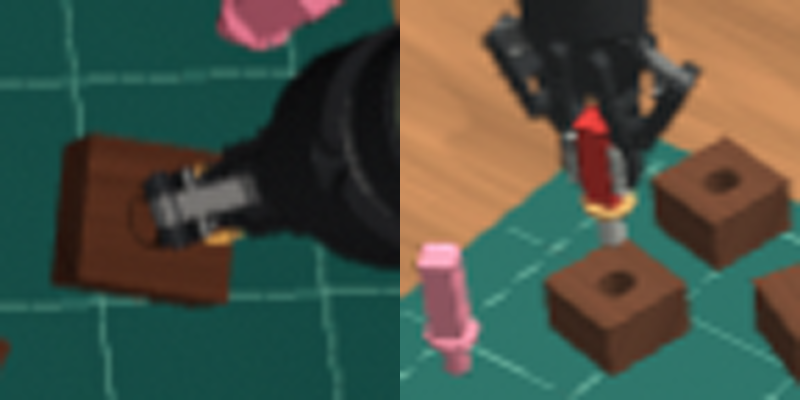

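The gauge is held upright at about its handle's centre, and the empty stand hole shows at right crop (617,283). Next is block B.

```bash
cat > tryit.py <<'E'
from h import *
import sys
b=np.array([float(sys.argv[1]),float(sys.argv[2])]); s=get_state(); p=s["position"]
move_l([p[0],p[1],.17],.2)
th=best([*b,.17],float(sys.argv[3])); movep([*b,.17],down(th))
move_l([*b,.1],.15); st("above")
f=grab_frame("scene"); h=proj(f,[*b,.06]).astype(int); f1=f["img"]
hit=move_l([*b,.0625],.03,until_force=5); s=st(f"hit {hit}"); print("tip depth mm",1e3*(.045-(s["position"][2]-.047)))
sleep(.2); st()
f=grab_frame("scene"); r=36; z=lambda I:cv2.resize(I[h[1]-r:h[1]+r,h[0]-r:h[0]+r],(400,400),interpolation=cv2.INTER_CUBIC)
cv2.imwrite(sys.argv[4],np.hstack([z(f1),z(f["img"])])[:,:,::-1])
E
python3 tryit.py .4588 -.0888 1.57 pics/tB.png
```

```text
above 8.74 pos [ 0.4592 -0.0897  0.1002] F [-0.5  0.1 -1. ] gap 0.252 q6 -0.35
hit False 10.19 pos [ 0.459  -0.0889  0.0627] F [ 0.4  0.2 -1.1] gap 0.254 q6 -0.35
tip depth mm 29.31661505872721
 10.39 pos [ 0.4589 -0.0888  0.0626] F [ 1.1  0.3 -1.6] gap 0.254 q6 -0.35
```

View pics/tB.png

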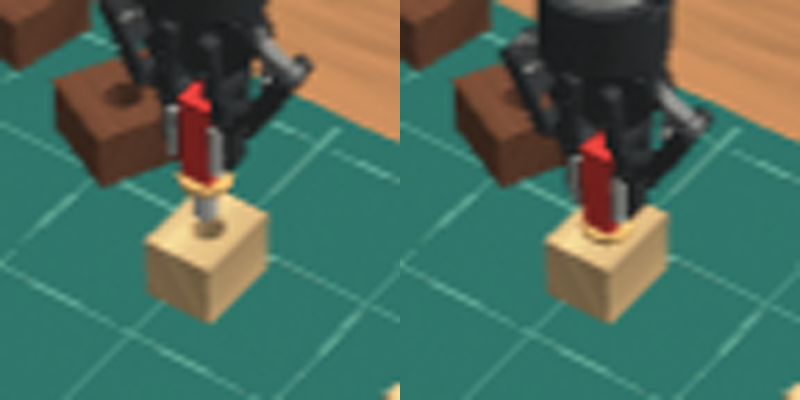

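Block B takes the gauge down to its collar: 29.3 mm deep with no contact force, and the collar at the block top in right crop (605,235). I'll lower it the last 0.7 mm to confirm, then put the gauge back with the same pose it was picked from.

```bash
python3 - <<'E'
from h import *
p=get_state()["position"]; b=[.4588,-.0888]
print(move_l([*b,.0605],.02,until_force=3)); s=st("seated"); print("depth",1e3*(.045-s["position"][2]+.047))
move_l([*b,.17],.12); st("out")
g=[.454,-.3155]; th=1.7707963
movep([*g,.17],down(th)); move_l([*g,.12],.15); st("over")
move_l([*g,.065],.08); print(move_l([*g,.0565],.02,until_force=3)); st("in")
let_go(); st("open"); move_l([*g,.17],.2); st()
f=grab_frame("top"); f2=grab_frame("scene")
z=lambda I,x,y,r=36:cv2.resize(I[y-r:y+r,x-r:x+r],(400,400),interpolation=cv2.INTER_CUBIC)
a=proj(f2,[.4588,-.0888,.03]).astype(int); b=proj(f2,[*g,.06]).astype(int)
cv2.imwrite("pics/g2.png",np.hstack([z(f2["img"],*a),z(f2["img"],*b)])[:,:,::-1])
E
```

```text
False
seated 10.69 pos [ 0.4594 -0.089   0.062 ] F [-3.5  1.3 14.5] gap 0.254 q6 -0.35
depth 30.03976839850467
out 11.76 pos [ 0.4582 -0.0886  0.1693] F [-0.  -0.1 -1.2] gap 0.253 q6 -0.35
over 13.15 pos [ 0.4542 -0.3143  0.1202] F [ 0.5 -0.9 -0.2] gap 0.254 q6 -0.94
True
in 14.42 pos [ 0.4541 -0.3156  0.057 ] F [ 0.2 -0.5  4. ] gap 0.257 q6 -0.94
open 15.06 pos [ 0.4534 -0.315   0.0562] F [0.1 0.6 0.6] gap 0.997 q6 -0.94
 15.78 pos [ 0.4536 -0.3151  0.1692] F [0.5 0.2 0.2] gap 1.003 q6 -0.94
```

View pics/g2.png

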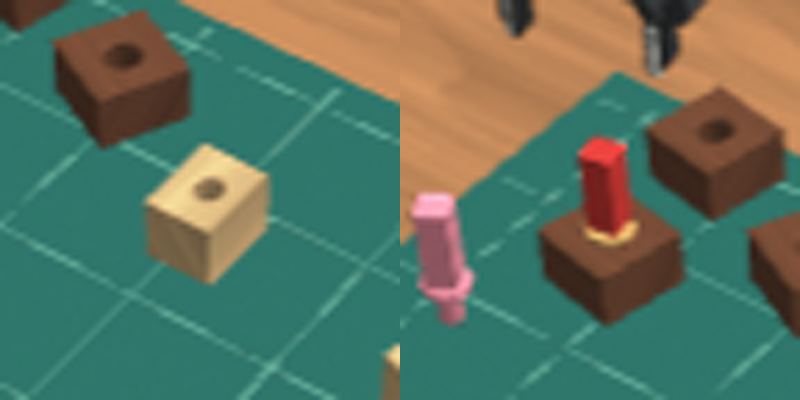

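The gauge stands back in its stand with its collar on the top (right crop (610,235)), and block B is standing free. Next I move the block.

```bash
cat > m3.py <<'E'
from h import *
b=[.4588,-.0888]; t=[.4821,.3169]; yb,yf=-.02,.3465
th=best([*b,.12],yb+np.pi/2); d=th-yb
movep([*b,.12],down(th)); move_l([*b,.011],.1); st("low")
grab(30); st("grip"); move_l([*b,.12],.15); st("up")
thf=d+yf; print("q target",ik([*t,.12],down(thf)))
movep([*t,.12],down(thf)); move_l([*t,.045],.12); st("above")
print(move_l([*t,.0205],.02,until_force=3)); st("down")
E
python3 m3.py; cat > chk.py <<'E'
exec(open("m2.py").read().split('run("blkA"')[0])
import sys
z0=float(sys.argv[1])
run("placed",(.4821,.3169,z0+.0225),(.06,.046,z0,z0+.045),lambda h:(h[...,0]>8)&(h[...,0]<30)&(h[...,1]>60)&(h[...,2]>60),26,(.35,))
z=lambda I,x,y,r=36:cv2.resize(I[y-r:y+r,x-r:x+r],(400,400),interpolation=cv2.INTER_CUBIC)
o=np.hstack([z(F[c]["img"],*proj(F[c],[.48,.317,.03]).astype(int)) for c in("top","scene")]); cv2.imwrite(sys.argv[2],o[:,:,::-1])
E
python3 chk.py .01 pics/p1.png
```

```text
low 18.04 pos [ 0.4593 -0.089   0.0115] F [-1.4 -0.5 -0.6] gap 1.001 q6 -0.33
grip 18.49 pos [ 0.4591 -0.089   0.0114] F [0.  0.4 4.9] gap 0.532 q6 -0.33
up 19.37 pos [ 0.458  -0.0885  0.1192] F [ 0.2 -0.4 -2. ] gap 0.534 q6 -0.33
q target [ 0.45359181  0.47000264 -0.27744877  0.82334492  0.          0.10709181]
above 21.65 pos [0.4828 0.3168 0.0455] F [-0.2  0.5 -1.4] gap 0.538 q6 0.11
True
down 22.73 pos [0.4819 0.3168 0.0215] F [-0.9 -0.3  5.6] gap 0.535 q6 0.11
placed [418, 313] ([0.4843, 0.3204, 0.3793], np.float64(0.087)) ([0.4737, 0.3174, 0.5987], np.float64(0.566)) ([0.4814, 0.3188, 0.371], np.float64(0.355))
```

View pics/p1.png

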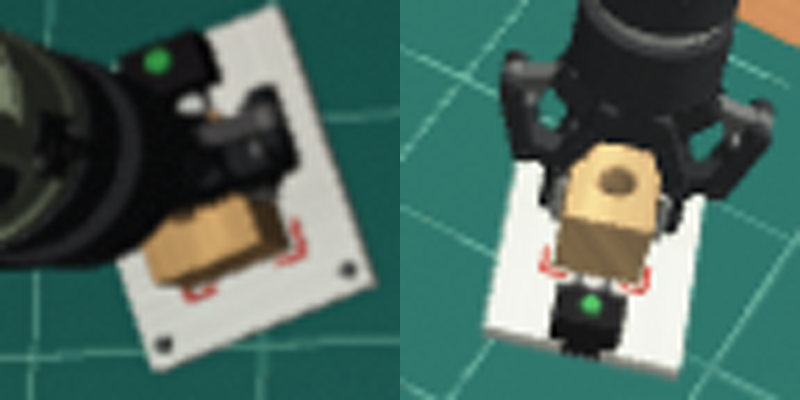

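The block is down at exactly +10 mm from its grasp height, inside the marks (visible marks at top (290,240) and (200,292)). I'll release, retreat and check.

```bash
python3 - <<'E'
from h import *
let_go(); st(); p=get_state()["position"]; move_l([p[0],p[1],.15],.12); movep([.36,.02,.25],down(best([.36,.02,.25],1.6))); st()
E
python3 chk.py .01 pics/p2.png
```

```text
23.31 pos [0.4807 0.3162 0.0202] F [ 0.1 -0.6  0.2] gap 1.0 q6 0.11
 25.81 pos [0.3606 0.0203 0.2499] F [ 0.5 -0.8 -0.9] gap 1.002 q6 -0.18
placed [455, 697] ([0.482, 0.319, 0.3661], np.float64(0.052)) ([0.4822, 0.3172, 0.3619], np.float64(0.08)) ([0.4814, 0.3187, 0.3718], np.float64(0.076))
```

View pics/p2.png

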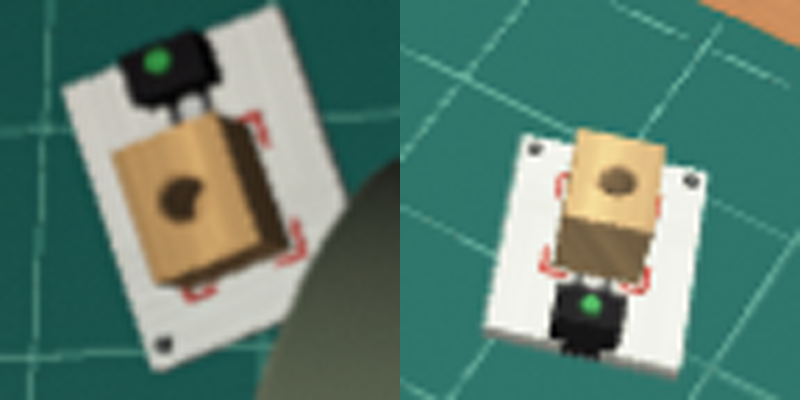

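The block sits inside the four red marks. It is within about 1 mm of the mark centre in each camera and about 1° in yaw, flat over the lever. I'm handing in.

```bash
python3 -c "
from h import *
sleep(.5); st(); print(sign_off())"
```

```text
26.41 pos [0.36 0.02 0.25] F [ 0.5 -0.1  0.6] gap 0.999 q6 -0.18
the job is handed in; nothing more can be done
None
```

The good block is on the fixture's seat, the gauge is back in its own stand, and the job was handed in at 26.4 s of the 64 s allowed.

- **Gauge test:** I lifted the red gauge from the farthest dark stand and tried it in the block at about (0.459, −0.089). It sank 30.0 mm, until the collar met the block's top, so that block is good. I did not try the other block and left it where it was.
- **Gauge return:** A picture shows it upright with its collar resting on the stand's top.
- **Block on the seat:** It touched down exactly 10 mm above its grasp height, which is the bed height, so it should be resting flat. Afterwards both cameras put it within about 1.5 mm of the centre of the red marks. Fitted yaw was about 0.365 rad, against 0.347 for the bed.

**Not checked or in disagreement:**
- The two cameras differed by 2–4 mm in y on several things, so I used averages.
- I did not read the lever angle; that it is pressed follows from the block sitting at bed height over it.
- I did not re-measure the tin, dispenser and paperweight at the end. No move was planned near them and I saw no unexpected contact forces.
- The last gauge press in the bore peaked at 14.5 N, well under the limits.

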